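# Square a picture frame into the fitting jig and trap it

## Task

The small wooden picture frame lies face down and askew on the fitting jig. Without picking it up, push it with the fingertips into the jig's corner until its long side is flush against the long fence and its end is flush against the short fence, and push the sliding stop along its track until its jaw rests against the frame's free end, so that the frame is trapped for pinning. Leave the tape, tin, bottles, jars, phone and scissors where they are.

Things in the scene. Friction and masses are not known exactly. Their poses are not given: they have to be found in the camera images.
- jig: Grey board 340 (x) x 540 (y) x 18 mm thick, fixed to the bench; origin at the centre of its underside. Two dark wooden fences, 22 mm thick, stand 26 mm above it. Long fence, with an inlaid steel rule, on the far side: inner face at jig x = +120 mm, y -160 to +202. Short fence: inner face at jig y = +180 mm, x -102 to +120. A flush aluminium T-track runs along y at x = +55 mm.
- corner (a point): The inside corner where the two fences meet, on the base's working face, at jig (120, 180, 18) mm; axes as the jig's. The free area of the base lies towards its -x and -y.
- frame: Picture frame, face down on the jig: pale wood, 130 (x) x 180 (y) x 20 mm high, mouldings 15 mm wide, brown backing recessed 6 mm, brass hangers nearer its +y end. 0.25 to 0.5 kg, slides freely. Origin: centre of underside; axes start within 0.3 rad of the jig's. Home: +x long side on the long fence, +y end on the short fence, origin at jig (55, 90, 18) mm.
- frame_corner (a point): The frame's own corner, at its underside, that belongs in the jig's corner: frame (+65, +90, 0) mm.
- stop (a joint): Travel of the sliding stop along jig +y, 0 to 0.23 m; grows as it moves towards the short fence. Friction holds it where it is left; it takes about 3 N to slide. It meets the frame's end at 0.19 when the frame is home.
- jaw (a point): Middle of the front face of the sliding stop's jaw (faces jig +y), 12 mm above the base, at jig x = +55 mm. The jaw is a brown wooden bar 110 mm (jig x) x 22 mm thick, its top 23 mm above the base; behind it are a black carriage 30 mm long and the steel thumb plate.
- thumb_plate (a point): Middle of the back face of the stop's upright steel thumb plate, the face to push on towards jig +y: 50 mm wide, 4 mm thick, reaching from 1 to 37 mm above the base, 56 mm behind the jaw's front face. This point is 19 mm above the base.
- tape: Roll of yellow tape lying flat on the jig base near its robot-side edge, 88 mm across, 24 mm high; origin at the centre of its underside. Leave alone.
- tin: Small steel tin with a red lid, 42 x 60 x 20 mm, on the jig base near its robot-side edge; origin at the centre of its underside. Leave alone.
- glue: White glue bottle with an orange cap, 36 mm across, 85 mm high, standing on the jig base outside the short fence; origin at the centre of its underside. Leave alone.
- beads: Amber glass jar with a white lid, 68 mm across, 85 mm high, on the bench left of the jig; origin at the centre of its underside. Leave alone.
- buttons: Green glass jar with a steel lid, 68 mm across, 85 mm high, on the bench left of the jig; origin at the centre of its underside. Leave alone.
- varnish: White bottle with a green label, 56 mm across, 110 mm high, on the bench left of the jig; origin at the centre of its underside. Leave alone.
- phone: Black phone lying on the bench right of the jig, 150 x 72 x 8 mm; origin at the centre of its underside. Leave alone.
- scissors: Scissors with red handles lying on the bench right of the jig, about 160 x 75 x 8 mm, blades to their own +x; origin near the pivot. Leave alone.
There are look-alikes about, which are no part of the job. Of the things that look like the frame, the smaller one is meant.

How it is judged (in metres and radians):
At the end, for the whole second after the job is handed in: The frame lies flat on the jig base with its corner within 2.5 mm of the jig's corner along each fence direction and square to the fences within 0.02 rad, the stop's jaw is within 2.5 mm of the frame's free end, and all is at rest (x of frame_corner in the frame of corner between -0.0025 and 0.0025 m and y of frame_corner in the frame of corner between -0.0025 and 0.0025 m and angle between the y axis of frame and the y axis of jig, either way round below 0.02 rad and z of frame in the frame of jig below 0.021 m and angle between frame's own z axis and vertical below 0.03 rad and y of jaw in the frame of frame above -0.0925 m and linear speed of frame below 0.01 m/s); the robot touches nothing.
It fails at once if the frame is lifted off the jig base or tipped (z of frame in the frame of jig above 0.026 m or angle between frame's own z axis and vertical above 0.12 rad).
It fails at once if the tape, tin or glue bottle is disturbed (distance of any of tape, tin, glue from where it was at the start of the episode above 0.015 m).
It fails at once if a jar or bottle on the bench is disturbed (distance of any of beads, buttons, varnish from where it was at the start of the episode above 0.015 m).
It fails at once if the phone or the scissors are disturbed (distance of any of phone, scissors from where it was at the start of the episode above 0.015 m).
It also fails if it takes over 72 s, if anything falls off the work surface, if the arm or the gripper's body presses on something with over 40 N, if the wrist force passes 120 N, or if a joint passes its speed limit or range.

## Robot

A 7-joint arm with a two-finger parallel gripper is mounted at the origin on the work surface. World frame = base frame: x ahead of the robot, y to its left, z up, the work surface at z = 0. Lengths are in mm, angles in rad, forces in N, time in s.
With the tool pointing down it reaches from about 400 to 875 mm from the base axis. Payload 4.4 kg.
Tool frame: the origin (TCP) lies midway between the tips of the shut fingers; the grasp point (between the pads) lies 19 mm behind it; z points along the fingers, y is the line along which they close (so a half turn about z gives the same grasp; the last joint's range is limited). The gripper opens to 85 mm and grips with 20 to 120 N. Pads are 22 mm wide; open, the fingers measure 114 mm over their backs; the gripper's body (76 mm by 85 mm) begins 54 mm behind the grasp point. The pads swing forward as they close: fully open they stand 13 mm farther back than shut.
Start: joints at [-1.255, 0.628, 0.038, 1.517, -0.027, 0.996, -0.02], TCP at [242.162, 603.221, 231.313] pointing down, gripper open.
Joint ranges: [-3.06, 3.06], [-0.37, 2.12], [-1.25, 1.32], [0.18, 2.47], [-1.1, 4.24], [0.23, 1.98], [-2.94, 2.94]. Speed limits (rad/s): [2.57, 2.57, 3.14, 3.14, 3.14, 3.14, 3.14].

## Interface

Orientations are given as [roll, pitch, yaw] about the fixed x, y, z axes, in that order (R = Rz(yaw) Ry(pitch) Rx(roll)).
In Python, from cell import ctrl gives the robot as it stands. The module is installed in compiled form; this text tells all that it offers.
- The arm moves only by the tool step_arm, never from a script. Its argument "commands" is one flat list of numbers, 7 for each row, row after row: the shift along the tool's x, y, z in cm, then the turn, a rotation vector about the tool's x, y, z in rad, then the opening, from 0 (shut) to 1 (fully open). A call has 1 to 10 rows; each row is the pose to reach, as a shift and turn from the pose commanded when the call began, along the tool's axes at that moment; what a row does not reach only later rows make up. A row lasts 1/10 s, in which the tool goes at most 50 mm and 8.59 degrees, less where a joint would pass 70% of its speed; a pose out of reach is approached as far as the arm can. A call with a gripper value outside its range is refused whole. The fingers move at their own pace and stop on an object; the grip force is fixed at half the most. Time passes only in rows, so rows that repeat a pose let the fingers close. It gives the time, the measured TCP pose, the force, the opening and the grip force at its end, in the units of the state.
- ctrl.read_state(): the state, without advancing time (a new reading comes with each control period).
- ctrl.get_image(name): name is "side" or "top"; returns a dict with "image" (480x640x3 uint8, red, green, blue), "range_z" (480x640 float32, mm along the optical axis (not along the pixel's ray), 0 where there is no reading), "vfov" (degrees; the focal length in pixels is half the picture's height over the tangent of half this angle, whatever the lens; pixels are square), "cx", "cy" (the principal point, pixels), "D" ([k1, k2, p1, p2, k3] as OpenCV has them; the pictures are not rectified), "world_to_cam" (4x4, takes a point from world to camera coordinates). Camera axes: x right, y down, z forward; pixel columns grow to the right and rows downward; lengths in mm; the calibration is good to about 2 mm. A picture is of the moment at which its call begins.
- ctrl.finish_job(): hands the job in; it is judged then, once.
The state is a dict: "clock": time; "qpos": joint angles; "qd": joint speeds; "tau": joint torques, N m; "eef_pos": TCP position; "tool_rot": TCP orientation; "force": force on the tool from outside, world axes, zero at the start; "torque": the same for the moment, N m; "width": finger opening in mm; "gripper_force": force on a finger pad.
Only numpy, scipy, OpenCV 4.12 (cv2) and the standard library are available. Lean on these libraries where they do the work, as an engineer would, in place of code of your own. Each camera call takes 0.05 s, during which the arm holds its last target. There are 200 camera calls.

## Working session

There is one attempt and no reset: what is moved stays moved. The work goes in short steps, Python scripts to look and compute and a tool call to move; the robot and the scene stay as the last step left them, time stands still between calls to the robot, and variables do not carry over. Pictures are saved under pics/ and viewed, at most 10 in all, crops included, and the job is handed in when it is done.

Besides the shell and the picture viewer there is one more tool, called after "Request:" as name(argument=value, ...) on one line, values as JSON. step_arm: Moves the arm, as the interface text tells. Its arguments: {"type":"object","properties":{"commands":{"type":"array"}},"required":["commands"]}

```bash
mkdir -p pics
cat > h.py <<'E'
import numpy as np, cv2
from cell import ctrl
def grab(name,tag):
    d=ctrl.get_image(name); np.savez(f'pics/{tag}.npz',**{k:np.array(v) for k,v in d.items()})
    cv2.imwrite(f'pics/{tag}.png',d['image'][:,:,::-1]); return d
def load(tag): return np.load(f'pics/{tag}.npz')
def cam(d):
    h=d['image'].shape[0]; f=h/2/np.tan(np.radians(float(d['vfov']))/2)
    return np.array([[f,0,float(d['cx'])],[0,f,float(d['cy'])],[0,0,1]]),np.array(d['D'],float),np.array(d['world_to_cam'],float)
def px2w(d,uv,z):
    """intersect pixel rays with plane world z (mm)"""
    K,D,T=cam(d); n=cv2.undistortPoints(np.array(uv,float).reshape(-1,1,2),K,D).reshape(-1,2)
    R,t=T[:3,:3],T[:3,3]; r=np.c_[n,np.ones(len(n))]@R; c=-R.T@t
    return c+r*((z-c[2])/r[:,2])[:,None]
def w2px(d,P):
    K,D,T=cam(d); return cv2.projectPoints(np.array(P,float).reshape(-1,1,3),cv2.Rodrigues(T[:3,:3])[0],T[:3,3],K,D)[0].reshape(-1,2)
def rz(d,uv):
    """depth-based world point"""
    K,D,T=cam(d); uv=np.array(uv,float).reshape(-1,2); n=cv2.undistortPoints(uv.reshape(-1,1,2),K,D).reshape(-1,2)
    z=np.array([d['range_z'][int(v),int(u)] for u,v in uv]); return (np.c_[n,np.ones(len(n))]*z[:,None]-T[:3,3])@T[:3,:3]
E
python3 -c "
from h import *
grab('top','t0');grab('side','s0');s=ctrl.read_state();print(s)
print(cam(load('t0')))"
```

```text
{'clock': 0.1, 'qpos': array([-1.25474352,  0.62926251,  0.03844161,  1.51827635, -0.02700129,
        0.99627701, -0.02002448]), 'qd': array([ 0.00046494, -0.00414243,  0.00118018, -0.00220325,  0.00080927,
        0.0002741 ,  0.00090946]), 'tau': array([ 3.36265584e-03, -5.64536405e+01,  1.23077732e+00, -1.93974996e+01,
        1.13298543e-02,  5.42714348e-03,  2.50752157e-05]), 'eef_pos': array([241.97805619, 602.67862146, 230.47255089]), 'tool_rot': array([-3.13988731e+00,  1.48088543e-05,  2.75971703e+00]), 'force': array([-0.47093255,  0.74051033, -0.04945289]), 'torque': array([ 0.0018625 , -0.02817358, -0.04619312]), 'gripper_force': 0.0, 'width': 85.6568059627757}
(array([[604.43110715,   0.        , 309.42281604],
       [  0.        , 604.43110715, 244.52932456],
       [  0.        ,   0.        ,   1.        ]]), array([-0.18377618,  0.        ,  0.        ,  0.        ,  0.        ]), array([[-2.01166637e-02, -9.99797165e-01, -9.73560892e-04,
         4.55373758e+01],
       [-9.88303682e-01,  2.00326162e-02, -1.51177135e-01,
         4.11493278e+02],
       [ 1.51165975e-01, -2.07900577e-03, -9.88506209e-01,
         1.67851610e+03],
       [ 0.00000000e+00,  0.00000000e+00,  0.00000000e+00,
         1.00000000e+00]]))
```

View pics/t0.png

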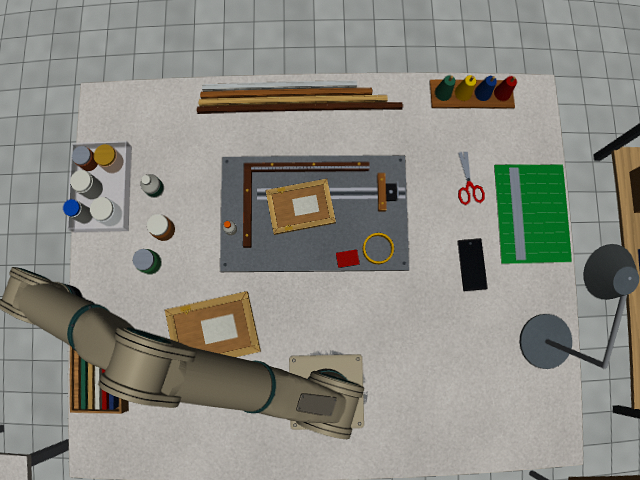

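View pics/s0.png

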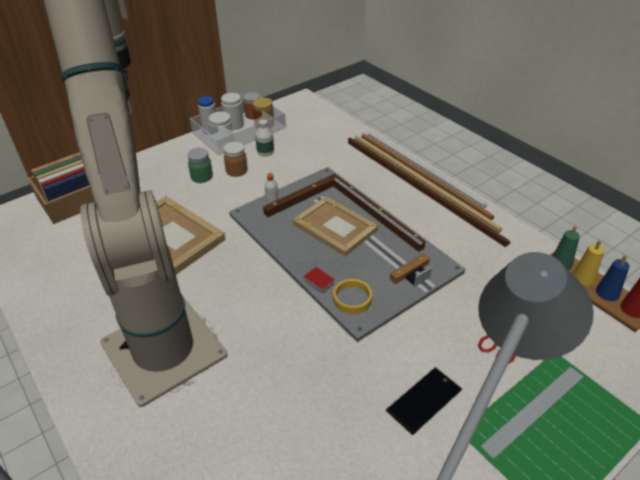

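The top view shows the jig at px (220–408, 155–271), with its corner upper left at about (250,165). The small frame is near (300,206), the stop at (385,191), the tape at (378,249), the tin at (347,258) and the glue at (229,228). I'll enlarge this area.

```bash
python3 -c "
from h import *
i=cv2.imread('pics/t0.png')[148:280,214:414]
cv2.imwrite('pics/t0c.png',cv2.resize(i,None,fx=4,fy=4,interpolation=cv2.INTER_CUBIC))"
```

```text
(no output)
```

View pics/t0c.png

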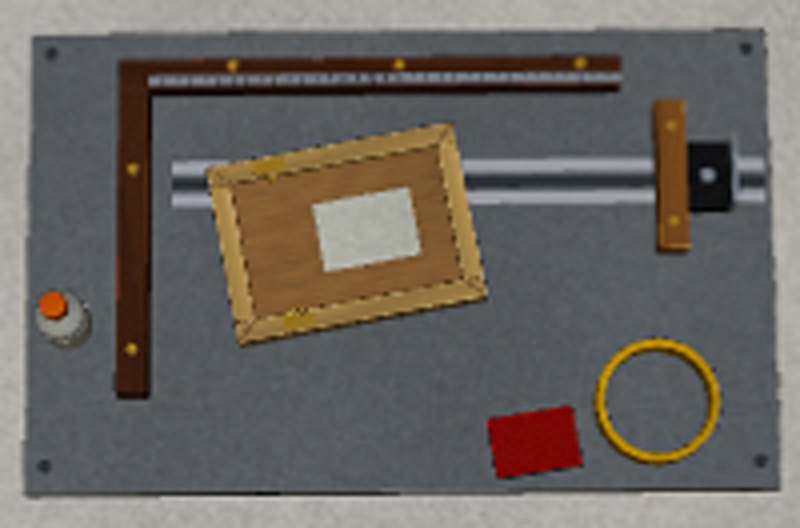

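In the crop (4x, offset 214,148):
- Board corners: (32,37), (765,30), (778,490), (25,493).
- Fence inner corner, on top: (150,92).
- Frame top corners: (207,170), (453,124), (487,298), (240,346).
- Jaw front top edge: (655,100) to (658,250).
- Thumb plate: about x=738.

```bash
cat > m.py <<'E'
from h import *
d=load('t0')
def P(l,z): return px2w(d,[(214+(x+.5)/4-.5,148+(y+.5)/4-.5) for x,y in l],z)[:,:2]
b=P([(32,37),(765,30),(778,490),(25,493)],18); print('board',b.round(1)); 
fit=lambda obj,w:cv2.estimateAffinePartial2D
def rigid(o,w):
    o=np.array(o,float);oc,wc=o.mean(0),w.mean(0);H=(o-oc).T@(w-wc);a=np.arctan2(H[0,1]-H[1,0],H[0,0]+H[1,1])
    R=np.array([[np.cos(a),-np.sin(a)],[np.sin(a),np.cos(a)]]);t=wc-R@oc;return a,t,(o@R.T+t-w).round(1)
ja,jt,e=rigid([(170,270),(170,-270),(-170,-270),(-170,270)],b);print('jig',ja,jt,e.tolist())
f=P([(207,170),(453,124),(487,298),(240,346)],38)
fa,ft,e=rigid([(65,90),(65,-90),(-65,-90),(-65,90)],f);print('frame',fa,ft,e.tolist())
R=np.array([[np.cos(ja),-np.sin(ja)],[np.sin(ja),np.cos(ja)]]);J=lambda p:((np.atleast_2d(p)-jt)@R).round(1)
W=lambda p:(np.atleast_2d(p)@R.T+jt).round(1)
print('frame in jig',J(ft),fa-ja,J(f).tolist())
print('fence',J(P([(150,92),(620,92),(150,398)],44)).tolist())
print('jaw',J(P([(655,100),(658,250)],41)).tolist()); print('plate',J(P([(738,137),(738,212)],55)).tolist())
print('tape',J(P([(658,400)],42)),'tin',J(P([(488,418),(574,405),(582,467),(497,478)],38)).tolist(),'glue',J(rz(d,[(214+65/4,148+320/4)])[:,:2]))
print('home frame',W([(55,90)]), 'corner',W([(120,180)]))
E
python3 m.py
```

```text
board [[ 680.2  290. ]
 [ 674.8 -249. ]
 [ 335.  -242.3]
 [ 343.7  293.4]]
jig -0.013717188455249687 [508.4225647  23.0324927] [[1.9, 0.7], [-0.1, -0.3], [-0.2, -2.3], [-1.6, 1.9]]
frame 0.1704339886765368 [522.59570598  60.91711696] [[-0.1, 0.4], [0.2, -0.0], [-0.3, -1.2], [0.2, 0.8]]
frame in jig [[13.7 38.1]] 0.1841511771317865 [[61.2, 138.0], [93.9, -38.5], [-33.5, -61.1], [-66.9, 113.9]]
fence [[117.8, 179.1], [115.5, -158.7], [-104.5, 176.8]]
jaw [[110.4, -184.1], [-0.0, -183.3]]
plate [[79.1, -241.2], [24.3, -239.3]]
tape [[-108.  -180.5]] tin [[-119.4, -60.7], [-110.6, -121.5], [-154.6, -126.3], [-161.9, -66.5]] glue [[-55.7 231.9]]
home frame [[564.7 112.3]] corner [[630.9 201.4]]
```

```bash
cat > go.py <<'E'
import sys
from h import *
from scipy.spatial.transform import Rotation as Ro
JA,JT=-0.0137,np.array([508.42,23.03])
def go(jx,jy,z,yaw_rel):
    "tool row (cm, rad) from measured pose to jig xy, world z, yaw relative to jig"
    s=ctrl.read_state(); R=Ro.from_euler('xyz',s['tool_rot']); p=s['eef_pos']
    c,n=np.cos(JA),np.sin(JA); t=np.array([JT[0]+c*jx-n*jy,JT[1]+n*jx+c*jy,z])
    Rt=Ro.from_euler('xyz',[np.pi,0,JA+yaw_rel]); q=[c*(p[0]-JT[0])+n*(p[1]-JT[1]),-n*(p[0]-JT[0])+c*(p[1]-JT[1])]
    print('t',s['clock'],'jig now',np.round(q,1),p.round(1),'F',s['force'].round(1),'q',s['qpos'].round(2),'w',s['width'])
    print('row',(R.inv().apply(t-p)/10).round(2),(R.inv()*Rt).as_rotvec().round(3))
a=[float(eval(x,{'pi':np.pi})) for x in sys.argv[1:]]
go(*a)
E
python3 go.py -90 40 120 pi; python3 go.py -90 40 231 pi
```

```text
t 0.1 jig now [-274.4  575.9] [242.  602.7 230.5] F [-0.5  0.7 -0. ] q [-1.25  0.63  0.04  1.52 -0.03  1.   -0.02] w 85.6568059627757
row [-36.49 -43.35  11.12] [-0.002 -0.    -0.368]
t 0.1 jig now [-274.4  575.9] [242.  602.7 230.5] F [-0.5  0.7 -0. ] q [-1.25  0.63  0.04  1.52 -0.03  1.   -0.02] w 85.6568059627757
row [-3.649e+01 -4.337e+01  2.000e-02] [-0.002 -0.    -0.368]
```

Request:
step_arm(commands=[-36.5,-43.4,0,0,0,-0.368,1,-36.5,-43.4,0,0,0,-0.368,1,-36.5,-43.4,0,0,0,-0.368,1,-36.5,-43.4,0,0,0,-0.368,1,-36.5,-43.4,0,0,0,-0.368,1,-36.5,-43.4,0,0,0,-0.368,1,-36.5,-43.4,0,0,0,-0.368,1,-36.5,-43.4,0,0,0,-0.368,1,-36.5,-43.4,0,0,0,-0.368,1,-36.5,-43.4,0,0,0,-0.368,1])

```text
clock: 1.1
eef_pos: [398.4, 126.2, 231.3]
tool_rot: [3.141, 0.0, 3.128]
force: [0.9, 0.5, -0.0]
width: 85.3
gripper_force: 0.0
```

```bash
python3 go.py -90 40 120 pi
```

```text
t 1.1 jig now [-111.4  101.7] [398.4 126.2 231.3] F [ 0.9  0.5 -0. ] q [-0.36  0.3  -0.01  2.12  0.01  0.71  1.18] w 85.34750086847428
row [-2.14 -6.17 11.13] [0. 0. 0.]
```

Request:
step_arm(commands=[-2.1,-6.2,11,0,0,0,1,-2.1,-6.2,11,0,0,0,1,-2.1,-6.2,11,0,0,0,1,-2.1,-6.2,17,0,0,0,1,-2.1,-6.2,18,0,0,0,1,-2.1,-6.2,18,0,0,0,1,-2.1,-6.2,18,0,0,0,1])

```text
clock: 1.8
eef_pos: [417.5, 65.8, 49.9]
tool_rot: [3.141, -0.003, 3.129]
force: [0.3, -0.8, 0.5]
width: 85.3
gripper_force: 0.0
```

```bash
python3 go.py -90 40 14 pi; python3 -c "
from h import *
d=grab('side','s1'); cv2.imwrite('pics/s1c.png',cv2.resize(d['image'][160:330,210:480,::-1],None,fx=2.9,fy=2.9,interpolation=2))"
```

```text
t 1.8 jig now [-91.5  41.5] [417.5  65.8  49.9] F [ 0.3 -0.8  0.5] q [-0.1   0.67 -0.17  2.27  0.47  0.23  0.86] w 85.31083856520334
row [-0.16 -0.15  3.59] [ 0.001 -0.003  0.001]
```

View pics/s1c.png

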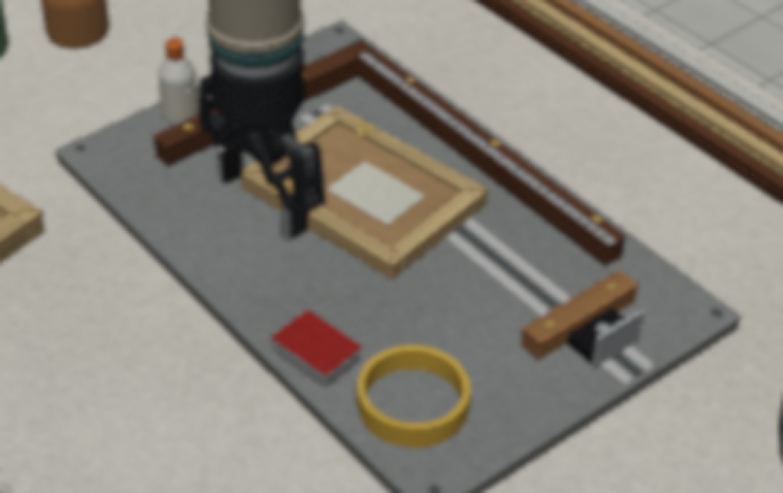

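The side view shows the open fingers standing clear on the robot side of the frame, near (300,200) in the crop, with the tin and tape clear. Joint 6 is at its lower limit, so I'll lower while moving slightly outward.

Request:
step_arm(commands=[-0.9,-0.15,1.5,0,0,0,1,-0.9,-0.15,3,0,0,0,1,-0.9,-0.15,3.4,0,0,0,1,-0.9,-0.15,3.4,0,0,0,1])

```text
clock: 2.25
eef_pos: [427.3, 64.0, 17.4]
tool_rot: [-3.141, -0.0, 3.128]
force: [0.4, 0.0, 0.4]
width: 86.0
gripper_force: 0.0
```

```bash
python3 go.py -60 40 15 pi
```

```text
t 2.25 jig now [-81.6  39.8] [427.3  64.   17.4] F [0.4 0.  0.4] q [-0.03  0.76 -0.27  2.25  0.91  0.24  0.44] w 85.97458908814635
row [-2.16  0.02  0.24] [-0.001 -0.    -0.   ]
```

Request:
step_arm(commands=[-0.5,0,0.3,0,0,0,1,-1.0,0,0.3,0,0,0,1,-1.4,0,0.3,0,0,0,1,-1.8,0,0.3,0,0,0,1,-2.2,0,0.3,0,0,0,1,-2.6,0,0.3,0,0,0,1,-3.0,0,0.3,0,0,0,1,-3.4,0,0.3,0,0,0,1,-3.8,0,0.3,0,0,0,1,-4.2,0,0.3,0,0,0,1])

```text
clock: 3.25
eef_pos: [469.6, 63.8, 14.3]
tool_rot: [3.141, -0.0, 3.128]
force: [-3.2, 0.9, 1.3]
width: 85.2
gripper_force: 1.5
```

```bash
python3 go.py -21 40 15 pi; python3 -c "
from h import *
d=grab('top','t1'); cv2.imwrite('pics/t1c.png',cv2.resize(d['image'][148:280,214:414,::-1],None,fx=4,fy=4,interpolation=2))"
```

```text
t 3.25 jig now [-39.3  40.2] [469.6  63.8  14.3] F [-3.2  0.9  1.3] q [ 0.06  0.8  -0.37  2.14  0.85  0.35  0.53] w 85.20606009592153
row [-1.83 -0.02 -0.07] [ 0. -0. -0.]
```

View pics/t1c.png

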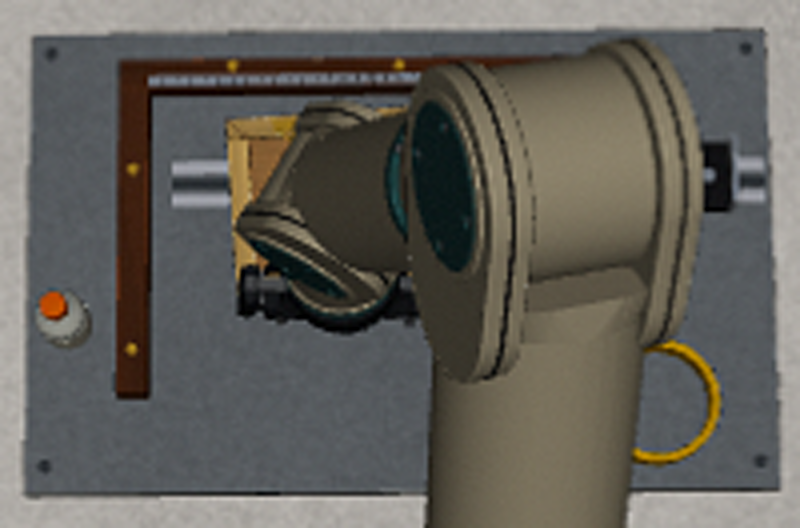

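The frame is now square, with its left end vertical at crop x≈230 and its top edge at y≈118, about 25 px short of the long fence. Continuing the push.

Request:
step_arm(commands=[-0.4,0,0,0,0,0,1,-0.8,0,0,0,0,0,1,-1.2,0,0,0,0,0,1,-1.5,0,0,0,0,0,1,-1.7,0,0,0,0,0,1,-1.7,0,0,0,0,0,1])

```text
clock: 3.9
eef_pos: [486.8, 63.3, 14.3]
tool_rot: [-3.142, 0.0, 3.127]
force: [-1.9, 1.1, -0.7]
width: 85.7
gripper_force: 0.6
```

Request:
step_arm(commands=[-0.1,0,0,0,0,0,1,-0.2,0,0,0,0,0,1,-0.2,0,0,0,0,0,1])

```text
clock: 4.2
eef_pos: [488.2, 63.1, 14.2]
tool_rot: [-3.141, -0.0, 3.127]
force: [-2.7, 0.1, 1.2]
width: 85.3
gripper_force: 1.4
```

Request:
step_arm(commands=[-0.1,0,0,0,0,0,1,-0.2,0,0,0,0,0,1,-0.2,0,0,0,0,0,1])

```text
clock: 4.5
eef_pos: [489.7, 63.1, 14.2]
tool_rot: [-3.141, -0.001, 3.128]
force: [-4.7, -0.9, 2.9]
width: 85.3
gripper_force: 2.3
```

Request:
step_arm(commands=[-0.1,0,0,0,0,0,1,-0.2,0,0,0,0,0,1,-0.2,0,0,0,0,0,1])

```text
clock: 4.8
eef_pos: [489.7, 63.1, 14.1]
tool_rot: [-3.14, -0.004, 3.128]
force: [-8.6, 1.1, 5.8]
width: 85.8
gripper_force: 4.4
```

Request:
step_arm(commands=[1.5,0,0,0,0,0,1,2,0,-3,0,0,0,1,2,0,-8,0,0,0,0.5,2,0,-10,0,0,0,0,2,0,-10,0,0,0,0])

```text
clock: 5.3
eef_pos: [476.1, 64.5, 117.4]
tool_rot: [3.139, 0.009, 3.127]
force: [0.5, -0.5, 0.3]
width: 43.6
gripper_force: 0.0
```

```bash
python3 go.py 55 -268 115 pi/2;python3 go.py 55 -268 32 pi/2; python3 -c "
from h import *
d=grab('top','t2')"
```

```text
t 5.3 jig now [-32.9  41. ] [476.1  64.5 117.4] F [ 0.5 -0.5  0.3] q [ 0.22  0.64 -0.61  2.08  0.65  0.6   0.71] w 43.649381969297075
row [ -8.82 -30.89   0.24] [0.009 0.005 1.57 ]
t 5.3 jig now [-32.9  41. ] [476.1  64.5 117.4] F [ 0.5 -0.5  0.3] q [ 0.22  0.64 -0.61  2.08  0.65  0.6   0.71] w 43.649381969297075
row [ -8.74 -30.91   8.54] [0.009 0.005 1.57 ]
```

Request:
step_arm(commands=[-8.8,-30.9,0,0,0,1.57,0,-8.8,-30.9,0,0,0,1.57,0,-8.8,-30.9,0,0,0,1.57,0,-8.8,-30.9,0,0,0,1.57,0,-8.8,-30.9,0,0,0,1.57,0,-8.8,-30.9,0,0,0,1.57,0,-8.8,-30.9,0,0,0,1.57,0,-8.8,-30.9,0,0,0,1.57,0,-8.8,-30.9,0,0,0,1.57,0,-8.8,-30.9,0,0,0,1.57,0])

```text
clock: 6.35
eef_pos: [555.7, -247.2, 112.5]
tool_rot: [-3.14, 0.001, 1.621]
force: [-1.5, 0.1, -0.2]
width: -0.1
gripper_force: 0.0
```

```bash
python3 go.py 55 -270 32 pi/2
```

```text
t 6.35 jig now [  51.  -269.6] [ 555.7 -247.2  112.5] F [-1.5  0.1 -0.2] q [ 0.53  0.73 -0.26  1.74  0.26  0.71  0.19] w -0.08828046524695349
row [-0.06  0.41  8.05] [-0.002  0.001  0.064]
```

Request:
step_arm(commands=[-0.1,0.4,0,0,0,0.064,0,-0.1,0.4,3,0,0,0.064,0,-0.1,0.4,6,0,0,0.064,0,-0.1,0.4,8,0,0,0.064,0,-0.1,0.4,8,0,0,0.064,0])

```text
clock: 6.85
eef_pos: [557.4, -246.6, 30.0]
tool_rot: [-3.135, -0.001, 1.564]
force: [-0.3, 0.8, 0.6]
width: -0.4
gripper_force: 0.0
```

```bash
python3 go.py 55 -90 32 pi/2;  python3 -c "
from h import *
d=grab('side','s3'); cv2.imwrite('pics/s3c.png',cv2.resize(d['image'][160:330,210:480,::-1],None,fx=2.9,fy=2.9,interpolation=2))"
```

```text
t 6.85 jig now [  52.6 -268.9] [ 557.4 -246.6   30. ] F [-0.3  0.8  0.6] q [ 0.49  0.85 -0.2   1.76  0.28  0.57  0.11] w -0.42261235329356944
row [17.89  0.37 -0.18] [-0.007 -0.001  0.007]
```

View pics/s3c.png

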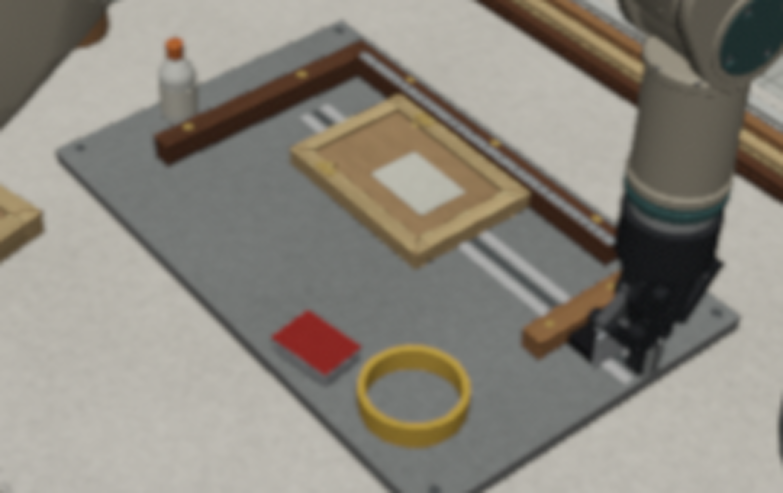

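The frame lies along the long fence. The shut fingers are right behind the thumb plate, at about (640,350) in the crop. Pushing the stop.

Request:
step_arm(commands=[0.8,0.1,0,0,0,0,0,1.7,0.2,0,0,0,0,0,2.6,0.2,0,0,0,0,0,3.5,0.2,0,0,0,0,0,4.4,0.2,0,0,0,0,0,5.3,0.2,0,0,0,0,0,6.2,0.2,0,0,0,0,0,7.1,0.2,0,0,0,0,0,8.0,0.2,0,0,0,0,0,9.0,0.2,0,0,0,0,0])

```text
clock: 7.9
eef_pos: [562.7, -156.8, 34.3]
tool_rot: [-3.142, 0.0, 1.563]
force: [1.5, -4.2, 2.2]
width: 0.1
gripper_force: 1.9
```

Request:
step_arm(commands=[0.7,0,0,0,0,0,0,1.4,0,0,0,0,0,0,2.1,0,0,0,0,0,0,2.8,0,0,0,0,0,0,3.5,0,0,0,0,0,0,4.2,0,0,0,0,0,0,4.9,0,0,0,0,0,0,5.5,0,0,0,0,0,0,6.0,0,0,0,0,0,0])

```text
clock: 8.8
eef_pos: [563.3, -97.7, 34.3]
tool_rot: [3.141, 0.001, 1.563]
force: [2.6, -5.5, 0.4]
width: -0.2
gripper_force: 2.9
```

```bash
python3 go.py 55 -67 32 pi/2;  python3 -c "
from h import *
d=grab('side','s4'); cv2.imwrite('pics/s4c.png',cv2.resize(d['image'][160:330,210:480,::-1],None,fx=2.9,fy=2.9,interpolation=2))"
```

```text
t 8.8 jig now [  56.5 -119.9] [563.3 -97.7  34.3] F [ 2.6 -5.5  0.4] q [ 0.22  0.8  -0.16  1.88  0.25  0.48 -0.11] w -0.16623773476235765
row [ 5.3  -0.12  0.22] [0.    0.001 0.006]
```

View pics/s4c.png

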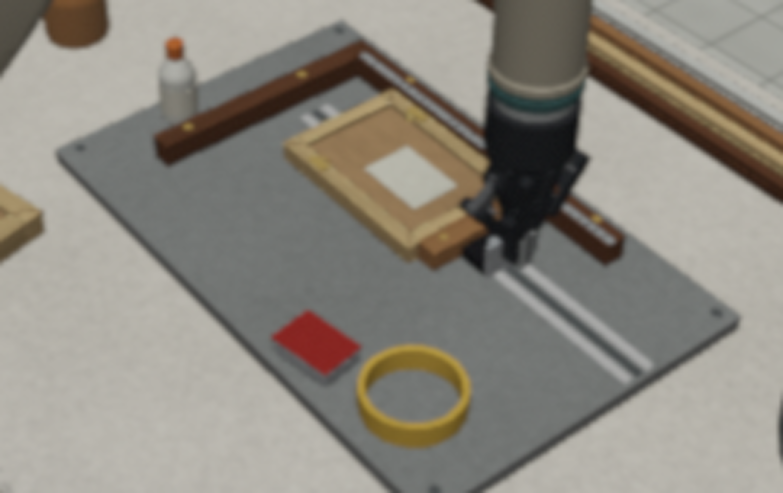

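The jaw is touching the frame's end, at about (440,245) in the crop, and the frame has begun to slide toward the short fence. I expect about 50 mm more.

Request:
step_arm(commands=[0.5,0,0,0,0,0,0,1.0,0,0,0,0,0,0,1.5,0,0,0,0,0,0,2.0,0,0,0,0,0,0,2.5,0,0,0,0,0,0,3.0,0,0,0,0,0,0,3.5,0,0,0,0,0,0,4.0,0,0,0,0,0,0,4.4,0,0,0,0,0,0,4.4,0,0,0,0,0,0])

```text
clock: 9.85
eef_pos: [563.4, -52.9, 34.2]
tool_rot: [-3.141, 0.0, 1.564]
force: [2.0, -2.7, 0.7]
width: 0.2
gripper_force: 1.5
```

Request:
step_arm(commands=[0.2,0,0,0,0,0,0,0.4,0,0,0,0,0,0,0.4,0,0,0,0,0,0])

```text
clock: 10.15
eef_pos: [563.3, -49.7, 34.2]
tool_rot: [-3.141, 0.001, 1.563]
force: [2.9, -4.0, 0.2]
width: 0.3
gripper_force: 2.2
```

Request:
step_arm(commands=[0.2,0,0,0,0,0,0,0.4,0,0,0,0,0,0,0.4,0,0,0,0,0,0])

```text
clock: 10.45
eef_pos: [563.3, -45.7, 34.2]
tool_rot: [-3.141, 0.001, 1.563]
force: [3.4, -4.4, 0.4]
width: 0.2
gripper_force: 2.2
```

Request:
step_arm(commands=[0.1,0,0,0,0,0,0,0.2,0,0,0,0,0,0,0.2,0,0,0,0,0,0])

```text
clock: 10.75
eef_pos: [563.3, -44.2, 34.2]
tool_rot: [-3.141, 0.001, 1.563]
force: [3.0, -5.8, -0.2]
width: -0.0
gripper_force: 2.5
```

Request:
step_arm(commands=[0.1,0,0,0,0,0,0,0.2,0,0,0,0,0,0,0.2,0,0,0,0,0,0])

```text
clock: 11.05
eef_pos: [563.3, -44.1, 34.2]
tool_rot: [-3.141, 0.003, 1.562]
force: [3.0, -8.6, 1.3]
width: 0.3
gripper_force: 4.3
```

Request:
step_arm(commands=[0.1,0,0,0,0,0,0,0.2,0,0,0,0,0,0,0.2,0,0,0,0,0,0])

```text
clock: 11.35
eef_pos: [563.3, -44.1, 34.3]
tool_rot: [-3.141, 0.005, 1.56]
force: [3.1, -12.3, 0.8]
width: -0.0
gripper_force: 6.1
```

Request:
step_arm(commands=[0.1,0,0,0,0,0,0,0.2,0,0,0,0,0,0,0.2,0,0,0,0,0,0])

```text
clock: 11.65
eef_pos: [563.3, -44.1, 34.3]
tool_rot: [-3.141, 0.007, 1.559]
force: [2.6, -16.1, 0.8]
width: 0.2
gripper_force: 7.8
```

The force rises with no further motion, at jig y of about -66 (expected -67). The frame is seated on the short fence. I'll back off, then touch up the long side.

Request:
step_arm(commands=[-1.5,0,0,0,0,0,0,-3,0,0,0,0,0,0,-3,0,-4,0,0,0,0.5,-3,0,-8,0,0,0,1,-3,0,-8,0,0,0,1])

```text
clock: 12.15
eef_pos: [565.8, -66.8, 118.5]
tool_rot: [3.135, -0.001, 1.564]
force: [0.4, -0.4, 0.2]
width: 43.2
gripper_force: 0.0
```

```bash
python3 go.py -45 85 112 pi
```

```text
t 12.15 jig now [ 58.6 -89. ] [565.8 -66.8 118.5] F [ 0.4 -0.4  0.2] q [ 0.2   0.67 -0.19  1.85  0.2   0.64 -0.13] w 43.22730019972618
row [ 17.47 -10.25   0.59] [ 0.006  0.005 -1.564]
```

Request:
step_arm(commands=[17.5,-10.2,0.5,0,0,-1.564,1,17.5,-10.2,0.5,0,0,-1.564,1,17.5,-10.2,0.5,0,0,-1.564,1,17.5,-10.2,0.5,0,0,-1.564,1,17.5,-10.2,0.5,0,0,-1.564,1,17.5,-10.2,0.5,0,0,-1.564,1,17.5,-10.2,0.5,0,0,-1.564,1,17.5,-10.2,0.5,0,0,-1.564,1,17.5,-10.2,0.5,0,0,-1.564,1,17.5,-10.2,0.5,0,0,-1.564,1])

```text
clock: 13.15
eef_pos: [461.2, 108.6, 108.8]
tool_rot: [3.142, -0.002, 3.071]
force: [-1.4, 0.4, -1.2]
width: 85.2
gripper_force: 0.0
```

```bash
python3 go.py -45 85 14 pi
```

```text
t 13.15 jig now [-48.4  84.9] [461.2 108.6 108.8] F [-1.4  0.4 -1.2] q [ 0.09  0.64 -0.56  2.1   0.62  0.57  0.58] w 85.1629207839322
row [-0.36  0.03  9.48] [ 0.    -0.002 -0.057]
```

Request:
step_arm(commands=[-0.2,0,3,0,0,-0.057,1,-0.2,0,6,0,0,-0.057,1,-0.2,0,9.4,0,0,-0.057,1,-0.8,0,9.4,0,0,-0.057,1,-1.6,0,9.4,0,0,-0.057,1,-2.2,0,9.4,0,0,-0.057,1,-2.4,0,9.4,0,0,-0.057,1,-2.4,0,9.4,0,0,-0.057,1])

```text
clock: 13.95
eef_pos: [487.8, 106.4, 16.4]
tool_rot: [3.141, 0.002, 3.119]
force: [-0.5, -0.2, -0.3]
width: 85.3
gripper_force: 0.0
```

Request:
step_arm(commands=[-0.1,0,0,0,0,0,1,-0.2,0,0,0,0,0,1,-0.3,0,0,0,0,0,1,-0.4,0,0,0,0,0,1])

```text
clock: 14.35
eef_pos: [489.8, 106.5, 15.3]
tool_rot: [-3.141, -0.001, 3.121]
force: [-2.7, -0.1, 2.9]
width: 85.5
gripper_force: 1.5
```

Request:
step_arm(commands=[-0.1,0,0,0,0,0,1,-0.2,0,0,0,0,0,1,-0.3,0,0,0,0,0,1,-0.4,0,0,0,0,0,1])

```text
clock: 14.75
eef_pos: [490.2, 106.5, 14.9]
tool_rot: [-3.14, -0.006, 3.124]
force: [-11.8, 1.2, 8.1]
width: 85.6
gripper_force: 5.9
```

Request:
step_arm(commands=[1.5,0,0,0,0,0,1,3,0,0,0,0,0,1,3.5,0,-5,0,0,0,1,3.5,0,-10,0,0,0,1,3.5,15,-14,0,0,0,1,3.5,20,-14,0,0,0,1,3.5,25,-14,0,0,0,1,3.5,30,-14,0,0,0,1,3.5,30,-14,0,0,0,1,3.5,30,-14,0,0,0,1])

```text
clock: 15.75
eef_pos: [466.0, 405.6, 155.3]
tool_rot: [3.141, 0.001, 3.12]
force: [0.4, -0.1, 0.1]
width: 85.7
gripper_force: 0.0
```

```bash
python3 -c "
from h import *
s=ctrl.read_state();print(s['eef_pos'],s['force'])
d=grab('top','t5'); cv2.imwrite('pics/t5c.png',cv2.resize(d['image'][148:280,214:414,::-1],None,fx=4,fy=4,interpolation=2))"
```

```text
[465.9722821  405.64431707 155.27718082] [ 0.40433832 -0.07804246  0.10644404]
```

View pics/t5c.png

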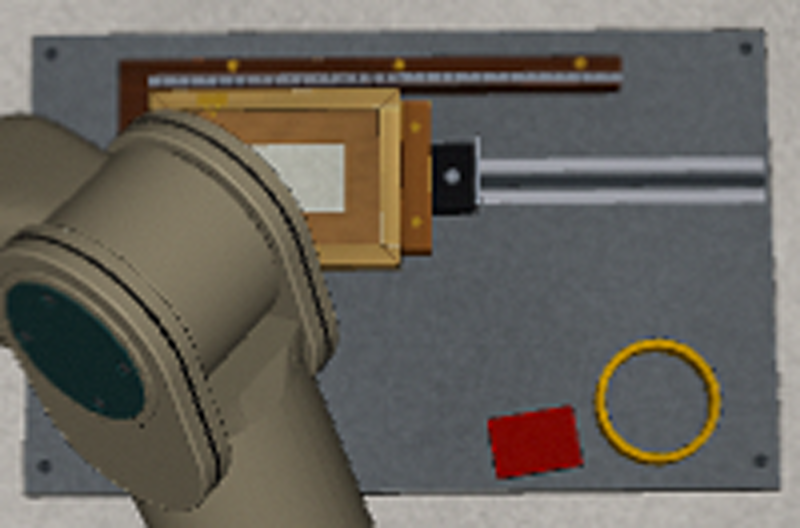

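The frame's corner sits at (150,90), against both fences. The jaw is against its free end at x≈401, and the tin and tape have not moved. Handing in.

```bash
python3 -c "
from cell import ctrl
print(ctrl.finish_job())"
```

```text
the job is handed in; nothing more can be done
None
```

The frame is pushed flush against both fences, with the stop's jaw against its free end. I handed the job in at about 16 s on the robot clock, and no verdict came back.

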